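Gauge a fresh cheese

TASK

Slide the spatula under the soft cheese lying on the draining stand's two rails, lift it, and set it down gently on the two rails of the thickness gauge, centred under the raised foot; then draw the spatula out. Only then lower the gauge's lever gently until its foot rests on the cheese, and leave the spatula lying flat on the table. Never touch the cheese with the gripper, and leave the other things where they are.

Things in the scene. Friction and masses are not known exactly. Their poses are not given: they have to be found in the camera images.
- cheese: the white soft cheese to be moved: a disc 100 mm in diameter and 30 mm thick, about 220 g, lying flat across the draining stand's rails; origin at the centre of its underside, z up
- stand: draining stand (fixed): white tray 140 mm (its x) by 130 mm with side lips 14 mm high and two steel rails along its x, 130 mm long. Rail tops 24 mm above the table; the gap between the rails is 64 mm wide, open at both ends, its floor 4 mm above the table, so 20 mm of free height under the cheese. Origin at the centre, on the table; its -x end looks roughly towards the robot
- gauge: thickness gauge (fixed): grey base plate with two steel rails along its x just like the stand's (130 mm long, tops 24 mm above the table, gap 64 mm wide, its floor 4 mm above the table), open at the -x end, which looks roughly towards the robot; behind them, at x = +100 mm, a post 110 mm tall carries the lever. Origin on the table, below the place for the cheese
- nest (a point): the place for the cheese on the gauge: midpoint between the rails at the height of their tops; axes as the gauge
- lever (a joint): hinge of the gauge's lever, axis parallel to the gauge's y through x = +100 mm, z = 100 mm of the gauge. In rad: 0.55 to 0.72 = raised, as at the start; 0 = arm level, where the foot meets the top of a cheese lying on the rails; its stop is at -0.06. It stays where it is left; about 3 N on the paddle moves it
- foot (a point): centre of the underside of the lever's round white foot (36 mm in diameter), sprung (gives up to 12 mm), which hangs 46 mm below the arm line, 100 mm from the hinge; above the nest when the lever is down, its underside about 110 mm or more above the table when raised
- paddle (a point): top of the black paddle at the lever's free end, 130 mm from the hinge towards the gauge's -x, where it is pressed down; the paddle is 45 mm long and 34 mm wide. With the lever level it lies 106 mm above the table, 30 mm towards -x from the nest's centre
- spatula: spatula, white nylon blade, raised black handle, 200 g, flat on the table. Origin at the centre of the blade's underside, x towards the blade's front edge. Blade x -50 to 50 mm, 46 wide, 3 thick. Neck at x -48 to -67. Handle parallel to it, x -60 to -195, 20 wide, 22 tall, its centre line 48 above the blade's underside; a heel at its rear end goes down to the blade's level
- spatula_grip (a point): a good place to grip the spatula: on the centre line of its handle, at x = -125 mm, 48 mm above the blade's underside; axes as the spatula
- spray_bottle: white plastic bottle, 64 mm wide, 170 mm tall; bystander; origin at the centre of its underside
- jar: squat glass jar with a steel cap, 64 mm wide, 85 mm tall; bystander; origin at the centre of its underside
- bowl: steel bowl, 130 mm wide, 55 mm tall; bystander; origin at the centre of its underside
- mug: white mug, 76 mm wide, 90 mm tall; bystander; origin at the centre of its underside
- other_cheese: a cheese just like the one to be moved, but lying directly on the table; bystander; origin at the centre of its underside
- mould: white open cheese mould (tube), 108 mm wide, 70 mm tall; bystander; origin at the centre of its underside
- brush: small hand brush lying on the table; bystander; origin at the middle of its underside
Not all that is in view belongs to the job. Leave any purple look-alike of the cheese alone.

How it is judged (in metres and radians):
On the way, in this order (a step that is already met when the one before it is completed fails the run):
1. the cheese is lifted clear of the stand, borne by the spatula (contact force between cheese and spatula above 0.8 N and contact force between cheese and stand below 0.05 N and height (world z) of cheese above 0.027 m), for 0.2 s.
2. the cheese lies on the gauge's rails under the foot, the spatula is drawn out from under it, and the lever is still raised (horizontal distance between cheese and nest below 0.02 m and z of cheese in the frame of nest between -0.005 and 0.005 m and angle between cheese's own z axis and vertical below 0.08 rad and contact force between cheese and spatula below 0.05 N and horizontal distance between spatula and cheese above 0.09 m and value of joint lever above 0.35 rad), for 0.2 s.
At the end, for the whole second after the job is handed in: The cheese rests flat on the gauge's rails within 20 mm of the nest; the foot is down on it (underside within 4 mm of its top); the spatula lies flat on the table (within 8 mm and 7 degrees), its blade centre over 90 mm from the cheese's centre; all at rest (horizontal distance between each of cheese, foot and nest below 0.02 m and z of cheese in the frame of nest between -0.005 and 0.005 m and angle between cheese's own z axis and vertical below 0.08 rad and contact force between cheese and spatula below 0.05 N and z of foot in the frame of cheese between 0.025 and 0.034 m and height (world z) of spatula below 0.008 m and angle between spatula's own z axis and vertical below 0.12 rad and horizontal distance between spatula and cheese above 0.09 m and linear speed of each of cheese, spatula below 0.02 m/s); the robot touches nothing.
It fails at once if the gripper or arm touches the cheese (contact force between any of the fingers, the arm and cheese above 0.5 N).
It fails at once if the cheese is dropped on the gauge or pressed hard by the lever (over 40 N) (contact force between gauge and cheese above 40 N).
It fails at once if the cheese falls off (its underside below 10 mm) (height (world z) of cheese below 0.01 m).
It fails at once if another thing on the table is moved by more than 30 mm (distance of any of spray_bottle, jar, bowl, mug, other_cheese, mould, brush from where it was at the start of the episode above 0.03 m).
It also fails if it takes over 64 s, if anything falls off the work surface, if the arm or the gripper's body presses on something with over 40 N, if the wrist force passes 120 N, or if a joint passes its speed limit or range.

ROBOT

A 6-joint arm with a two-finger parallel gripper is mounted at the origin on the work surface. World frame = base frame: x ahead of the robot, y to its left, z up, the work surface at z = 0. Lengths are in m, angles in degrees, forces in N, time in s.
With the tool pointing down it reaches from about 0.375 to 0.9 m from the base axis. Payload 3.1 kg.
Tool frame: the origin (TCP) lies at the very end of the fingers, on their centre line; the grasp point (between the pads) lies 19 mm behind it; z points along the fingers, y is the direction in which the jaws open and shut (so a half turn about z gives the same grasp; the last joint's range is limited). The gripper opens to 85 mm and grips with 20 to 120 N. Pads are 22 mm wide; open, the fingers measure 114 mm over their backs; the gripper's body (76 mm by 85 mm) begins 54 mm behind the grasp point. The pads swing forward as they close: fully open they stand 13 mm farther back than shut.
Start: joints at [-77.836, 30.224, 82.088, -0, 67.689, -10.227], TCP at [0.238, -0.578, 0.231] pointing down, gripper open.
Joint ranges: [-176.69, 176.69], [-43.24, 126.21], [12.49, 139.97], [-82, 262], [0, 151.66], [-163.58, 163.58]. Speed limits (degrees/s): [159.86, 159.86, 180, 180, 180, 180].

INTERFACE

Orientations are given as a 3x3 rotation matrix whose columns are the frame's x, y, z axes.
In Python, from cell import r, jaws, solver, viewer, ticket gives the robot as it stands. The module is installed in compiled form; this text tells all that it offers. Calls block until the motion is done:
- r.reach(position, orientation): joint-space move of the TCP to a pose.
- r.move_straight(position, attitude=None, feed=0.15, stop_force=None): straight line of the TCP; attitude=None keeps the orientation; feed is the mean speed in m/s. With stop_force (N) it stops when the force on the tool has changed by that much, and returns True; else False.
- r.goto_joints(angles): joint-space move.
- jaws.gripper_to(opening, effort=None): finger opening in m; effort is the grip in N (None keeps the last); returns when the fingers have stopped.
- r.hold(seconds).
- solver.solve_ik(position, orientation): joint angles nearest the present ones, or None.
- viewer.snapshot(name): name is "side" or "top"; returns a dict with "frame" (420x560x3 uint8, red, green, blue), "fx", "fy", "cx", "cy" (pixels), "dist_coeffs" ([k1, k2, p1, p2, k3] as OpenCV has them; the pictures are not rectified), "position" and "attitude" of the camera in the world. Camera axes: x right, y down, z forward; pixel columns grow to the right and rows downward; lengths in m; the calibration is good to about 2 mm. A picture is of the moment at which its call begins. There is no depth.
A pose or a line that the arm cannot do raises r.IKError and nothing moves.
- ticket.finish_job(): hands the job in, once; it reports no verdict.
Readings, each from a call of its own:
- r.current_time(): time.
- r.current_qpos(): joint angles.
- r.current_joint_velocities(): joint speeds.
- r.current_joint_efforts(): joint torques, N m.
- r.current_position(): TCP position.
- r.current_ee_rot(): TCP orientation.
- r.current_wrist_force(): force on the tool from outside, world axes, zero at the start.
- r.current_wrist_torque(): the same for the moment, N m.
- r.current_finger_gap(): finger opening in m.
Only numpy, scipy, OpenCV 4.12 (cv2) and the standard library are available. Lean on these libraries where they do the work, as an engineer would, in place of code of your own. Each camera call takes 0.05 s, during which the arm holds its last target.

## Working session

There is one attempt and no reset: what is moved stays moved. The work goes in short steps, each a Python script; the robot and the scene stay as the last script left them, time stands still between calls to the robot, and variables do not carry over. Pictures are saved under pics/ and viewed, and the job is handed in when it is done.

```bash
mkdir -p pics && cat > h.py <<'E'
import numpy as np, cv2, pickle
from cell import r, jaws, solver, viewer, ticket
def snap(n,tag):
    s=viewer.snapshot(n); pickle.dump(s,open(f'pics/{tag}.pkl','wb'))
    cv2.imwrite(f'pics/{tag}.png',cv2.cvtColor(s['frame'],cv2.COLOR_RGB2BGR)); return s
def K(s): return np.array([[s['fx'],0,s['cx']],[0,s['fy'],s['cy']],[0,0,1.]])
def ray(s,px):
    u=cv2.undistortPoints(np.array(px,float).reshape(-1,1,2),K(s),np.array(s['dist_coeffs'],float)).reshape(-1,2)
    d=np.c_[u,np.ones(len(u))]@np.array(s['attitude']).T
    return np.array(s['position']),d
def onz(s,px,z):
    p,d=ray(s,px); z=np.broadcast_to(z,(len(d),)); return p+d*((z-p[2])/d[:,2])[:,None]
def proj(s,P):
    R=np.array(s['attitude']).T; t=-R@np.array(s['position'])
    return cv2.projectPoints(np.array(P,float).reshape(-1,1,3),cv2.Rodrigues(R)[0],t,K(s),np.array(s['dist_coeffs'],float))[0].reshape(-1,2)
def load(tag): return pickle.load(open(f'pics/{tag}.pkl','rb'))
E
python3 - <<'E'
from h import *
for n in('side','top'):
    s=snap(n,n+'0'); print(n,s['position'],np.round(s['attitude'],3).tolist(),s['fx'])
print(r.current_time())
E
```

```text
side [0.43763318 1.03277964 0.91993213] [[-0.996, -0.065, 0.064], [-0.09, 0.61, -0.787], [0.012, -0.79, -0.613]] 425.7256255143955
top [ 0.23708589 -0.00665721  1.58442499] [[0.002, -0.984, 0.18], [-1.0, -0.005, -0.011], [0.012, -0.18, -0.984]] 500.7995863618023
0.1
```

View pics/top0.png

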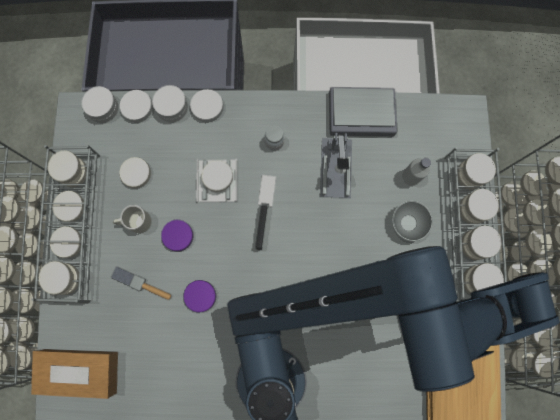

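View pics/side0.png

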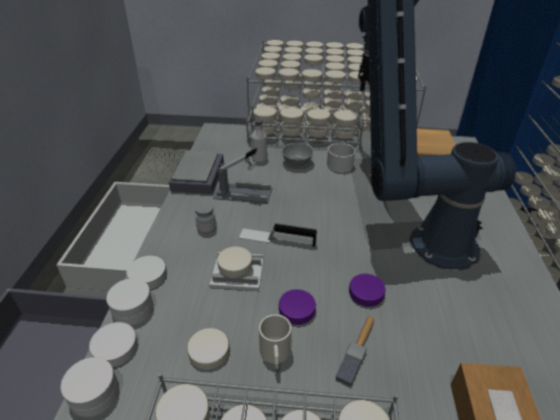

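The top view shows the stand with a white cheese at (217,177), the gauge at (337,165), and the spatula with its blade at (267,190) and handle at (261,228). There are several round white things: the one on the stand at (217,177), other_cheese at (134,172), the row at (98–206,104), and those on the rack. Only the one at (217,177) lies on a rail stand. The purple ones at (177,236) and (199,296) are look-alikes. Next I'll enlarge the area.

```bash
python3 - <<'E'
import cv2
a=cv2.imread('pics/top0.png')[120:270,180:370]
cv2.imwrite('pics/c1.png',cv2.resize(a,None,fx=4,fy=4,interpolation=cv2.INTER_CUBIC))
a=cv2.imread('pics/side0.png')[140:300,160:340]
cv2.imwrite('pics/c2.png',cv2.resize(a,None,fx=3.7,fy=3.7,interpolation=cv2.INTER_CUBIC))
E
```

```text
(no output)
```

View pics/c1.png

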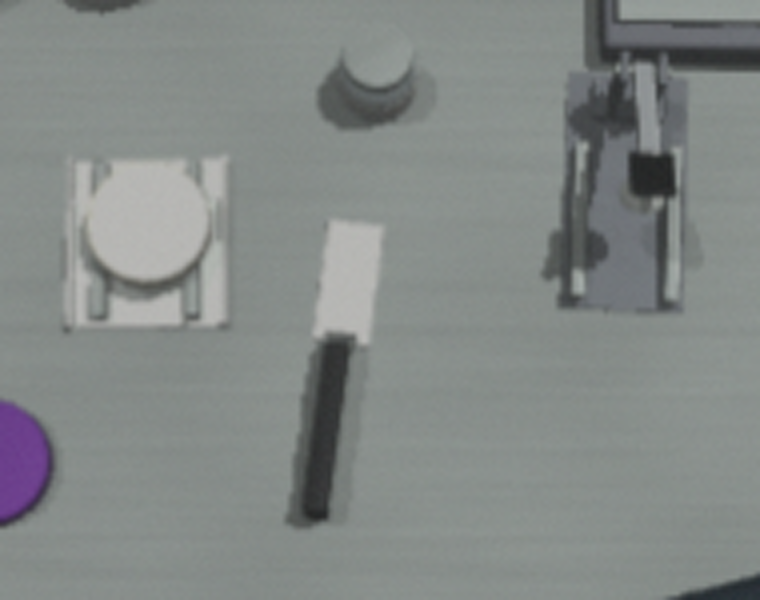

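View pics/c2.png

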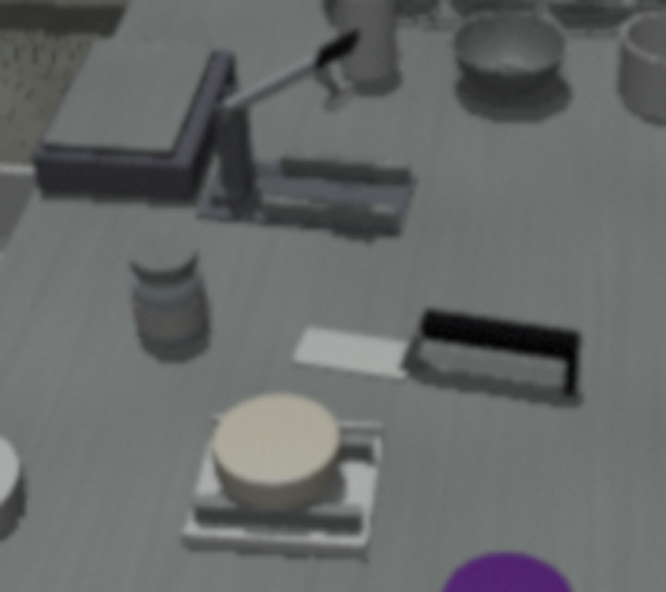

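The crops confirm it: the white cheese sits on two rails at (217,175). The gauge has its black paddle at (343,163), its rails at x=325 and 349, and its open end towards the robot. The spatula blade spans (260–275, 175–206) and the handle ends at (259,249). Now I'll measure them.

```bash
cat > m.py <<'E'
from h import *
import sys
def comp(mask,seed):
    n,l,st,c=cv2.connectedComponentsWithStats(mask.astype(np.uint8))
    return (l==l[seed[1],seed[0]]).astype(np.uint8) if mask[seed[1],seed[0]] else None
t=load('top0'); d=load('side0')
f=t['frame'].astype(int); g=f.mean(2)
for n,(x,y) in dict(blade=(267,190),handle=(261,228),cheese=(217,174),tray=(217,197),table=(290,220),base=(337,180),railL=(325,175),railR=(348,185),pad=(343,163)).items(): print(n,f[y,x])
E
python3 m.py
python3 - <<'E'
import cv2,numpy as np
a=cv2.imread('pics/top0.png').mean(2).astype(int)
np.set_printoptions(linewidth=250)
print('gauge rows'); 
for y in (150,165,175,185,192): print(y,a[y,318:356])
print('stand rows')
for y in (160,195,199): print(y,a[y,193:241])
E
```

```text
blade [181 182 180]
handle [50 53 53]
cheese [182 183 180]
tray [181 181 178]
table [135 142 138]
base [112 118 121]
railL [84 88 87]
railR [148 155 151]
pad [37 40 40]
gauge rows
150 [142 142 138 109  82  73  73  71  73  71  69  64  61  63  64  60  61  58  58  56  60  88 142 145 146 146 123  88 100 101 103 103 103 113 134 137 136 137]
165 [142 143 137  97  76  87 131 106  89  68  78 106 115 115 115 116 114 111 105  67  46  39  40  39  38  41  40  39  40  38  65 145 115 124 136 137 137 136]
175 [140 136 102  76  69  87  89  86  83 106 115 115 114 115 115 116 117 117 117 117 117 117 117 117 113 108  73  61  71 131 141 146 109 119 128 132 137 138]
185 [ 85  86  77  71  68  84  88  87  73  70  76  93  99 112 116 117 115 116 115 117 118 117 119 117 118 114  79  66  91 141 151 154 117 121 121 123 124 127]
192 [135 131  95  77  88 137 155 159 127 115 118 117 119 118 119 118 117 120 118 120 119 120 120 120 120 117  84  78 125 152 158 141 120 137 141 140 141 140]
stand rows
160 [136 134 137 146 153 142 155 159 159 154 135 131 134 142 152 165 166 166 168 165 166 167 166 167 166 167 168 169 164 164 167 170 172 158 144 142 136 154 173 173 175 173 172 160 141 135 137 136]
195 [135 135 141 158 162 155 177 179 160 140 147 147 132 117 145 173 180 178 169 159 158 159 161 158 159 170 178 180 181 181 182 177 142 134 146 149 128 154 178 181 182 180 170 151 131 131 135 136]
199 [136 136 131 143 157 152 178 180 161 127 114 103  97 115 155 177 182 182 181 181 182 182 180 180 182 180 181 181 181 180 180 177 151 113  97  95 107 153 175 182 180 180 170 150 131 132 137 137]
```

```bash
python3 - <<'E'
import cv2,numpy as np
def crop(src,x0,y0,w,h,k,out):
    a=cv2.imread(f'pics/{src}.png')[y0:y0+h,x0:x0+w].astype(float)
    a=np.clip((a-30)*1.6,0,255).astype(np.uint8)
    a=cv2.resize(a,None,fx=k,fy=k,interpolation=cv2.INTER_CUBIC)
    for i in range(0,w,5): cv2.line(a,(i*k,0),(i*k,6 if i%10 else 14),(0,0,255),1); (i%10==0) and cv2.putText(a,str(x0+i),(i*k,24),0,.4,(0,0,255),1)
    for i in range(0,h,5): cv2.line(a,(0,i*k),(6 if i%10 else 14,i*k),(0,0,255),1); (i%10==0) and cv2.putText(a,str(y0+i),(16,i*k+4),0,.4,(0,0,255),1)
    cv2.imwrite(f'pics/{out}.png',a)
crop('top0',310,130,50,75,8,'g1'); crop('side0',205,140,75,70,8,'g2'); crop('top0',190,150,60,60,8,'s1'); crop('side0',205,235,66,60,9,'s2')
E
```

```text
(no output)
```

View pics/g1.png

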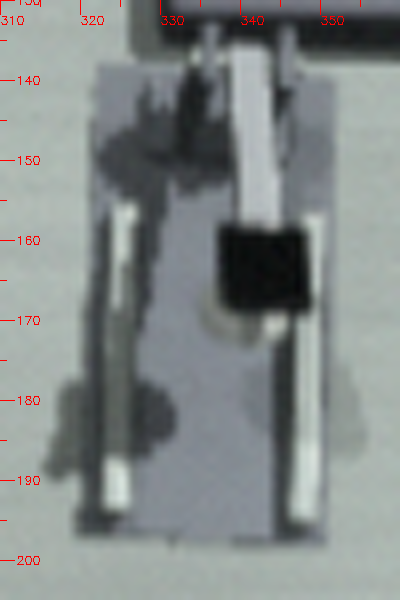

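View pics/g2.png

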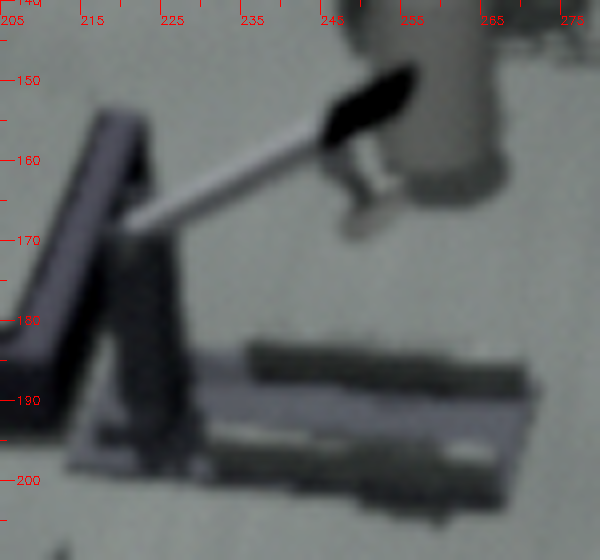

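View pics/s1.png

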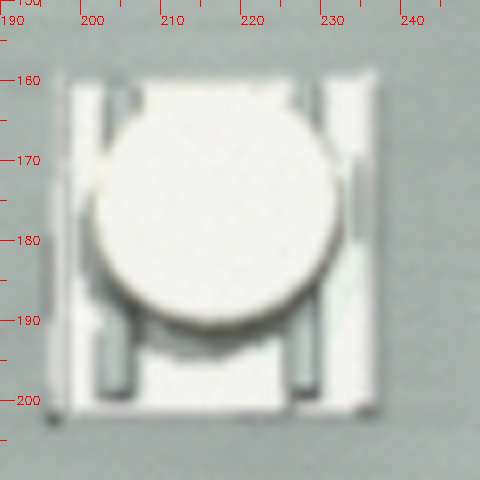

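View pics/s2.png

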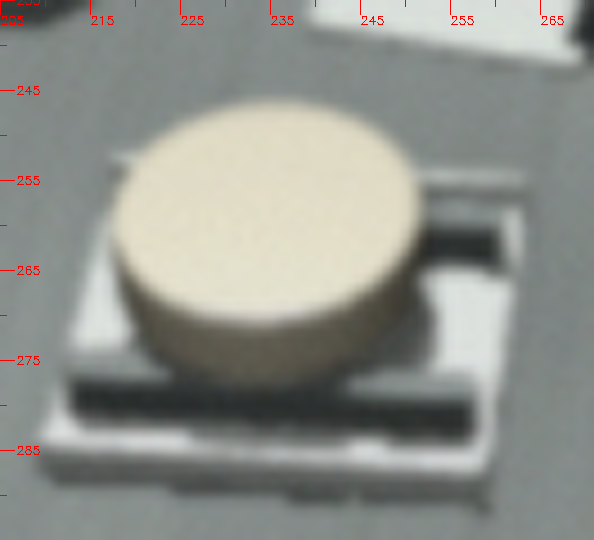

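The gauge's rails in the top view are left (325.1,155)–(324,193.5) and right (348.6,156)–(347.2,194.5). The stand's rails end near (204,199) and (227.5,199). The cheese's top disc is centred near (216.5,174.5). I'll cast these as rays and check the sizes.

```bash
cat > m.py <<'E'
from h import *
np.set_printoptions(precision=4,suppress=True)
t=load('top0'); d=load('side0')
def cp(x0,y0,k,pts): return np.array(pts,float)/k+[x0,y0]-0.5
# gauge rails, top view inner edges & ends
G=onz(t,cp(310,130,8,[[134,203],[130,513],[300,212],[289,521]]),.024)
print('gauge inner edges far/near L, far/near R\n',G[:,:2]); print('len',np.linalg.norm(G[0]-G[1]),np.linalg.norm(G[2]-G[3]),'gap',np.linalg.norm(G[0]-G[2]),np.linalg.norm(G[1]-G[3]))
print('mid',G.mean(0)[:2],'yawL/R',[np.degrees(np.arctan2(*(a-b)[[1,0]])) for a,b in((G[0],G[1]),(G[2],G[3]))])
B=onz(t,cp(310,130,8,[[97,63],[334,75],[76,538],[327,543]]),.004); print('base',B[:,:2],'w',np.linalg.norm(B[0]-B[1]),np.linalg.norm(B[2]-B[3]),'L',np.linalg.norm(B[0]-B[2]),np.linalg.norm(B[1]-B[3]))
print('yaw',[np.degrees(np.arctan2(*(a-b)[[1,0]])) for a,b in((B[0],B[2]),(B[1],B[3]))])
# side view: rails' near-robot ends of gauge, top edges
S=onz(d,cp(205,140,8,[[246,345],[526,365],[205,432],[505,450]]),.024); print('side gauge far R,near R,far L,near L\n',S[:,:2])
# stand
A=onz(t,cp(190,150,8,[[104,84],[98,398],[320,84],[318,398]]),[.024]*4); print('stand rail outer: \n',A[:,:2],'w',np.linalg.norm(A[0]-A[2]),np.linalg.norm(A[1]-A[3]),'L',np.linalg.norm(A[0]-A[1])); print('mid',A.mean(0))
C=onz(t,cp(190,150,8,[[66,78],[374,76],[54,414],[376,414]]),.014); print('stand lip corners\n',C[:,:2],C.mean(0)[:2],[np.degrees(np.arctan2(*(a-b)[[1,0]])) for a,b in((C[0],C[2]),(C[1],C[3]))],np.linalg.norm(C[0]-C[1]),np.linalg.norm(C[0]-C[2]))
S=onz(d,cp(205,235,9,[[70,378],[475,400],[505,220],[68,355],[475,378],[525,180],[118,157]]),[.024,.024,.024,.024,.024,.014,.014]); print('side stand',S[:,:2])
# cheese disc
for s,n,m in((t,'t',(190,150)),(d,'s',(205,235))):
    f=s['frame'].astype(np.uint8)
    g=f.mean(2)
    # top view: ellipse from crop extremes by eye below
E1=onz(t,cp(190,150,8,[[92,200],[338,200]]),.054); print('cheese LR',E1[:,:2],np.linalg.norm(E1[0]-E1[1]))
E2=onz(d,cp(205,235,9,[[115,212],[421,212],[270,100],[258,322]]),.054); print('cheese side L(far x) R, back, front',E2[:,:2])
# spatula
f=t['frame'].astype(int); g=f.mean(2)
m=np.zeros(g.shape,np.uint8); m[170:212,255:280]=(g[170:212,255:280]>160)
c=max(cv2.findContours(m,0,cv2.CHAIN_APPROX_NONE)[0],key=cv2.contourArea); R=cv2.minAreaRect(c); print('blade',R)
bx=onz(t,cv2.boxPoints(R),.003); print(bx[:,:2],[np.linalg.norm(bx[i]-bx[i-1]) for i in range(4)],bx.mean(0))
m=np.zeros(g.shape,np.uint8); m[195:260,245:280]=(g[195:260,245:280]<68)
c=max(cv2.findContours(m,0,cv2.CHAIN_APPROX_NONE)[0],key=cv2.contourArea); R=cv2.minAreaRect(c); print('handle',R)
bx=onz(t,cv2.boxPoints(R),.059); print(bx[:,:2],[np.linalg.norm(bx[i]-bx[i-1]) for i in range(4)],bx.mean(0))
E
python3 m.py
```

```text
gauge inner edges far/near L, far/near R
 [[ 0.7154 -0.1778]
 [ 0.5863 -0.1741]
 [ 0.7123 -0.2456]
 [ 0.5834 -0.238 ]]
len 0.12916894751852323 0.1290792285613229 gap 0.06785952694706789 0.06394809073174997
mid [ 0.6494 -0.2089] yawL/R [np.float64(-1.667926685092772), np.float64(-3.4035484673663783)]
base [[ 0.782  -0.1657]
 [ 0.7779 -0.2645]
 [ 0.5803 -0.1541]
 [ 0.5789 -0.2562]] w 0.09889166060501793 0.10207932028689726 L 0.20203537706376676 0.19924606757539096
yaw [np.float64(-3.2840155873921386), np.float64(-2.3909078088128624)]
side gauge far R,near R,far L,near L
 [[ 0.7157 -0.2376]
 [ 0.5858 -0.2354]
 [ 0.7218 -0.1687]
 [ 0.5877 -0.1695]]
stand rail outer: 
 [[0.6961 0.2237]
 [0.5661 0.2218]
 [0.6963 0.136 ]
 [0.5664 0.1339]] w 0.08772505931894581 0.08792520463092077 L 0.13004105395154286
mid [0.6312 0.1788 0.024 ]
stand lip corners
 [[0.7016 0.2408]
 [0.7027 0.1149]
 [0.5616 0.2408]
 [0.5621 0.1114]] [0.632 0.177] [np.float64(0.007936238550849201), np.float64(1.435851728716033)] 0.12591252373085707 0.1400143978088404
side stand [[0.6981 0.2277]
 [0.5706 0.2238]
 [0.5715 0.1445
[... 214 characters left out ...]
 0.1272]
 [0.6369 0.2259]]
blade ((266.7598571777344, 189.80130004882812), (14.14151668548584, 29.274259567260742), 7.594643592834473)
[[ 0.5577  0.0434]
 [ 0.6542  0.0318]
 [ 0.6482 -0.0139]
 [ 0.5517 -0.0018]] [np.float64(0.04557066940542913), np.float64(0.09723320191836256), np.float64(0.04609897944615819), np.float64(0.09717004617032995)] [0.6029 0.0149 0.003 ]
handle ((260.60186767578125, 227.44619750976562), (6.561976909637451, 43.95186233520508), 7.696052074432373)
[[0.4046 0.0507]
 [0.5405 0.0339]
 [0.5378 0.0137]
 [0.402  0.0308]] [np.float64(0.02008092462937625), np.float64(0.1368980086081856), np.float64(0.02038760848523039), np.float64(0.13685649369246042)] [0.4712 0.0322 0.059 ]
```

```bash
python3 - <<'E'
from h import *
np.set_printoptions(precision=3,suppress=True)
t=load('top0'); d=load('side0')
f=t['frame'].astype(int); pm=((f[...,2]-f[...,1])>40).astype(np.uint8)
for c in cv2.findContours(pm,0,1)[0]:
    if cv2.contourArea(c)>100: (q,rr)=cv2.minEnclosingCircle(c); print('purple',q,rr,onz(t,[q],.03))
print('jar',onz(t,[(275,137)],.085),'bowl',onz(t,[(411,222)],.055),'mould side rim',onz(d,[(341,152)],.07))
# spatula in side view
g=d['frame'].astype(int).mean(2)
m=np.zeros(g.shape,np.uint8); m[225:245,236:272]=g[225:245,236:272]>165
c=max(cv2.findContours(m,0,1)[0],key=cv2.contourArea); b=cv2.boxPoints(cv2.minAreaRect(c)); q=onz(d,b,.003); print('blade side',b.tolist(),q[:,:2],q[:,:2].mean(0), [np.linalg.norm(q[i]-q[i-1]) for i in range(4)])
q=onz(d,np.array([[303,330],[420,372]])/3.7+[160,140]-.5,.003)
# cheese in side: colour fit
h=cv2.cvtColor(d['frame'],cv2.COLOR_RGB2HSV); sub=h[240:285,210:260]; print(h[257,235],h[277,235],h[280,245])
m=np.zeros(g.shape,np.uint8); ff=d['frame'].astype(int); m[240:280,212:256]=((ff[...,0]-ff[...,2]>12)&(g>140))[240:280,212:256]
c=max(cv2.findContours(m,0,1)[0],key=cv2.contourArea); w=onz(d,c.reshape(-1,2),.054)[:,:2].astype(np.float32); print('cheese side',cv2.fitEllipse(w), cv2.minEnclosingCircle(w))
# side view corners by eye of blade
q=onz(d,np.array([[292,361],[313,327],[412,343],[402,376]])/3.7+[160,140]-.5,.003); print(q[:,:2],q.mean(0))
q=onz(d,np.array([[428,310],[422,330],[580,333],[578,358]])/3.7+[160,140]-.5,.059); print('handle',q[:,:2],q.mean(0))
E
```

```text
purple (198.8662567138672, 295.6604919433594) 15.898741722106934 [[0.262 0.222 0.03 ]]
purple (176.4613800048828, 234.94635009765625) 15.403160095214844 [[0.45  0.297 0.03 ]]
jar [[ 0.754 -0.011  0.085]] bowl [[ 0.49  -0.438  0.055]] mould side rim [[ 0.329 -0.424  0.07 ]]
blade side [[240.80789184570312, 236.44105529785156], [241.68124389648438, 229.8908233642578], [266.5065612792969, 233.2008819580078], [265.6332092285156, 239.75111389160156]] [[ 0.651  0.03 ]
 [ 0.654 -0.002]
 [ 0.571  0.005]
 [ 0.57   0.037]] [0.611 0.017] [np.float64(0.08144457774591826), np.float64(0.031963038729172964), np.float64(0.0829770320959713), np.float64(0.031481423244402826)]
[ 25  25 171] [30 13 77] [75  8 61]
cheese side ((0.6435834765434265, 0.17562708258628845), (0.08406975865364075, 0.09385140240192413), 96.1429443359375) ((0.6432851552963257, 0.1779659241437912), 0.047009315341711044)
[[ 0.658  0.033]
 [ 0.647 -0.013]
 [ 0.557 -0.001]
 [ 0.561  0.042]] [0.606 0.015 0.003]
handle [[0.541 0.019]
 [0.544 0.045]
 [0.412 0.035]
 [0.413 0.067]] [0.478 0.041 0.059]
```

Measured so far:
- **Spatula:** blade centre (0.604, 0.015), yaw −7°, from both views.
- **Cheese:** (0.642, 0.1755).
- **Stand:** (0.632, 0.178), yaw about 1°.
- **Nest:** (0.650, −0.209), yaw −2.7°.

The rail length, gap and blade size all match the given values. Next is gripping the spatula.

```bash
cat >> h.py <<'E'
GX=.125
def Rt(yaw,flip=1):
    c,s=np.cos(np.radians(yaw)),np.sin(np.radians(yaw))
    x=np.array([c,s,0])*flip; z=np.array([0,0,-1.]); return np.c_[x,np.cross(z,x),z]
def tcp(bx,by,bz,yaw,off=-.125):   # blade centre/underside -> TCP when gripped
    c,s=np.cos(np.radians(yaw)),np.sin(np.radians(yaw)); return np.array([bx+off*c,by+off*s,bz+.029])
E
python3 - <<'E'
from h import *
np.set_printoptions(precision=3,suppress=True)
print(r.current_ee_rot(), r.current_finger_gap())
for fl in(1,-1):
  for a in((.604,.015,0,-7.),(.604,.015,.1,-7.),(.531,.178,.1,1.),(.636,.178,.01,1.),(.644,-.2085,.1,-2.7),(.51,-.2,.01,-2.7)):
    print(fl,a,solver.solve_ik(tcp(*a),Rt(a[3],fl)))
E
```

```text
[[ 0.925  0.381 -0.   ]
 [ 0.381 -0.925  0.002]
 [ 0.    -0.002 -1.   ]] 0.08526782183293144
1 (0.604, 0.015, 0, -7.0) [ -9.741  40.118 111.04   -0.     28.842  87.259]
1 (0.604, 0.015, 0.1, -7.0) [ -9.741  28.795 108.051  -0.     43.154  87.259]
1 (0.531, 0.178, 0.1, 1.0) [  8.885  26.733 113.355  -0.     39.913  97.885]
1 (0.636, 0.178, 0.01, 1.0) [  7.133  41.023 102.225  -0.     36.752  96.133]
1 (0.644, -0.2085, 0.1, -2.7) [-32.809  33.167  97.219  -0.     49.614  59.891]
1 (0.51, -0.2, 0.01, -2.7) [-41.662  37.671 117.998  -0.     24.331  51.038]
-1 (0.604, 0.015, 0, -7.0) [ -9.741  40.118 111.04   -0.     28.842 -92.741]
-1 (0.604, 0.015, 0.1, -7.0) [ -9.741  28.795 108.051  -0.     43.154 -92.741]
-1 (0.531, 0.178, 0.1, 1.0) [  8.885  26.733 113.355  -0.     39.913 -82.115]
-1 (0.636, 0.178, 0.01, 1.0) [  7.133  41.023 102.225  -0.     36.752 -83.867]
-1 (0.644, -0.2085, 0.1, -2.7) [ -32.809   33.167   97.219   -0.      49.614 -120.109]
-1 (0.51, -0.2, 0.01, -2.7) [ -41.662   37.671  117.998   -0.      24.331 -128.962]
```

```bash
python3 - <<'E'
from h import *
np.set_printoptions(precision=4,suppress=True)
y=-7.05
r.reach(tcp(.604,.015,.13,y),Rt(y))
jaws.gripper_to(.06,60)
r.move_straight(tcp(.604,.015,0.0,y),feed=.12,stop_force=15)
print(r.current_position())
jaws.gripper_to(.0,110); print('gap',r.current_finger_gap(),r.current_wrist_force())
r.move_straight(tcp(.604,.015,.06,y),feed=.06); r.hold(.2)
print(r.current_wrist_force(),r.current_wrist_torque(),r.current_time())
snap('top','top1'); snap('side','side1')
for s,x0,y0 in(('top1',200,120),('side1',180,150)):
    a=cv2.imread(f'pics/{s}.png')[y0:y0+140,x0:x0+180]; cv2.imwrite(f'pics/{s}c.png',cv2.resize(a,None,fx=4,fy=4,interpolation=2))
E
```

```text
[0.4804 0.0303 0.0295]
gap 0.018524046738840668 [-0.4303  0.415   6.7799]
[-0.0043  0.1164 -1.7218] [-0.0286  0.1157  0.0149] 5.85
```

View pics/top1c.png

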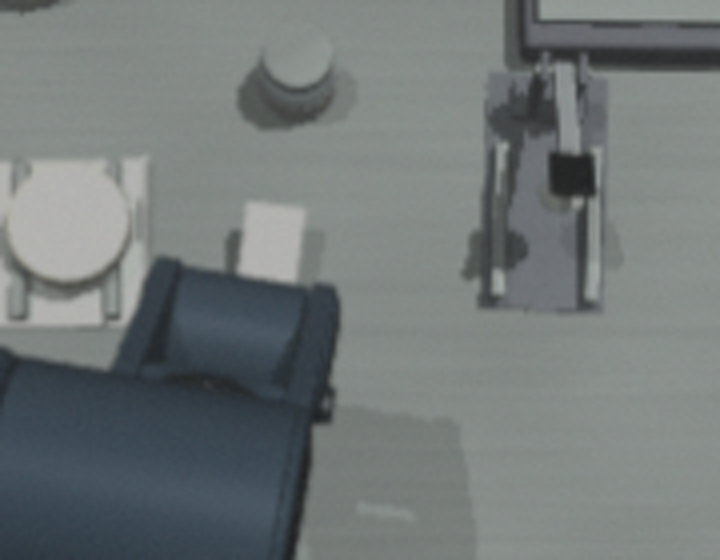

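View pics/side1c.png

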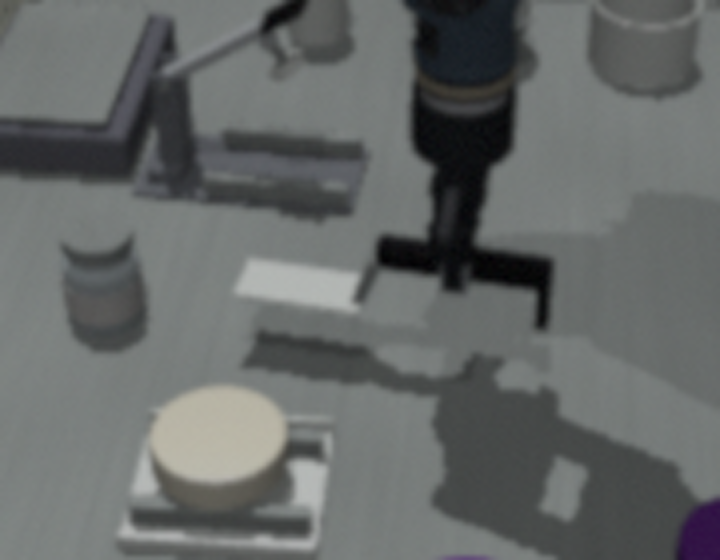

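The spatula is held level at (265,215) in the side view. I'll measure the blade's front edge in hand from top-view corners (261.7,170.7) and (276.7,172.5).

```bash
python3 - <<'E'
from h import *
np.set_printoptions(precision=4,suppress=True)
t=load('top1');d=load('side1')
q=onz(t,np.array([[247,203],[307,210]])/4+[200,120]-.5,.063); print('top front edge',q,q.mean(0),np.degrees(np.arctan2(-(q[1]-q[0])[0],-(q[1]-q[0])[1])*-1))
q=onz(d,np.array([[234,293],[252,258]])/4+[180,150]-.5,.063); print('side front edge',q,q.mean(0))
c,s=np.cos(np.radians(-7.05)),np.sin(np.radians(-7.05)); print('expected',.604+.05*c,.015+.05*s)
# intersection of rays -> height at two corners
for a,b in(((247,203),(234,293)),((307,210),(252,258))):
    p,u=ray(t,[np.array(a)/4+[200,120]-.5]); o,v=ray(d,[np.array(b)/4+[180,150]-.5]); u=u[0];v=v[0]
    k=np.linalg.lstsq(np.c_[u,-v],o-p,rcond=None)[0]; print(p+u*k[0],o+v*k[1])
E
```

```text
top front edge [[ 0.6517  0.0318  0.063 ]
 [ 0.6463 -0.0153  0.063 ]] [0.649  0.0083 0.063 ] -6.586874848982565
side front edge [[ 0.6564  0.0332  0.063 ]
 [ 0.6495 -0.0112  0.063 ]] [0.6529 0.011  0.063 ]
expected 0.6536219711328151 0.008863227159649257
[0.6523 0.0319 0.0607] [0.6566 0.0318 0.0619]
[ 0.6474 -0.0153  0.0588] [ 0.6504 -0.0154  0.0596]
```

```bash
python3 - <<'E'
from h import *
np.set_printoptions(precision=4,suppress=True)
y=1.
r.move_straight(tcp(.604,.015,.10,-7.05),feed=.1)
r.move_straight(tcp(.531,.1755,.10,y),attitude=Rt(y),feed=.12)
print(r.move_straight(tcp(.531,.1755,.012,y),feed=.08,stop_force=6))
r.hold(.2)
print(r.current_position(),r.current_wrist_force(),r.current_wrist_torque(),r.current_time())
snap('top','top2'); snap('side','side2')
for s,x0,y0 in(('top2',170,120),('side2',190,200)):
    a=cv2.imread(f'pics/{s}.png')[y0:y0+130,x0:x0+160]; cv2.imwrite(f'pics/{s}c.png',cv2.resize(a,None,fx=4,fy=4,interpolation=2))
E
```

```text
False
[0.4063 0.1734 0.0414] [-1.2725  0.0066 -2.3111] [0.0424 0.1074 0.0357] 9.4417
```

View pics/top2c.png

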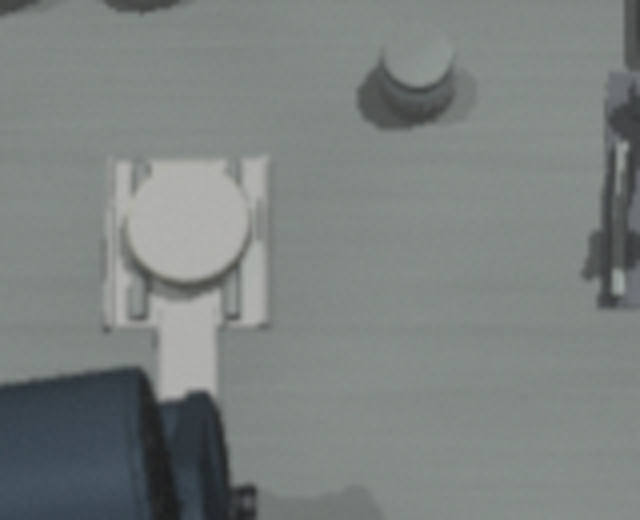

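View pics/side2c.png

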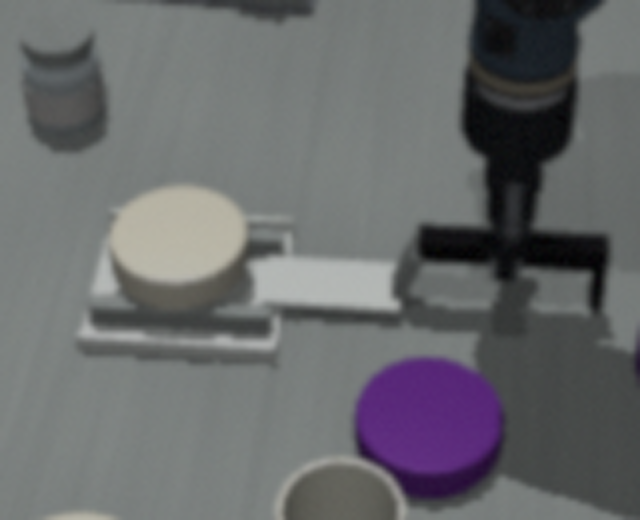

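The blade lies centred between the rails at (217,190–215) in the top view, with its front edge just short of the cheese. Now I'll insert it and lift slightly.

```bash
python3 - <<'E'
from h import *
np.set_printoptions(precision=4,suppress=True)
y=1.; c,s=np.cos(np.radians(y)),np.sin(np.radians(y))
b=np.array([.531,.1755]); e=b+np.array([c,s])*.103
print('stop?',r.move_straight(tcp(*e,.012,y),feed=.06,stop_force=5)); r.hold(.2)
print(r.current_position(),r.current_wrist_force(),r.current_wrist_torque())
snap('side','side3')
r.move_straight(tcp(*e,.040,y),feed=.02); r.hold(.3)
print(r.current_position(),r.current_wrist_force(),r.current_wrist_torque(),r.current_time())
snap('top','top4'); snap('side','side4')
for q,x0,y0 in(('side3',190,200),('top4',170,120),('side4',190,200)):
    a=cv2.imread(f'pics/{q}.png')[y0:y0+130,x0:x0+160]; cv2.imwrite(f'pics/{q}c.png',cv2.resize(a,None,fx=4,fy=4,interpolation=2))
E
```

```text
stop? False
[0.5088 0.1751 0.041 ] [ 0.3626  0.0471 -2.2539] [0.0048 0.0727 0.0276]
[0.5089 0.1751 0.0689] [-0.2459  0.1375 -3.9208] [0.0165 0.358  0.0302] 13.5083
```

View pics/side4c.png

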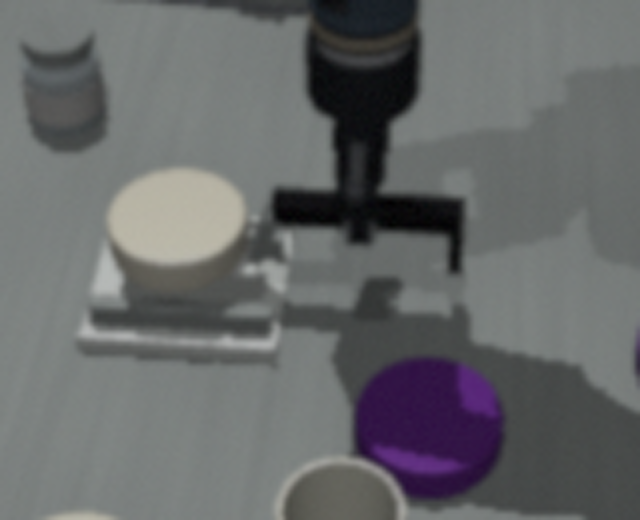

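View pics/top4c.png

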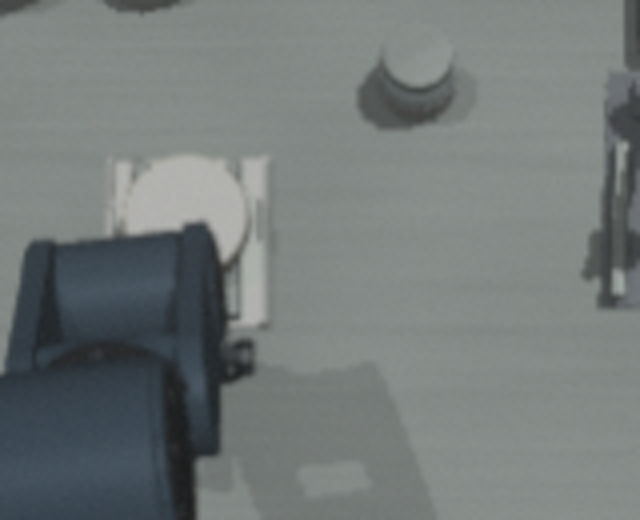

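```bash
cat >> h.py <<'E'
def cheese(s,box,z,tag=None):
    x0,y0,x1,y1=box; f=s['frame'].astype(int); g=f.mean(2); m=np.zeros(g.shape,np.uint8)
    m[y0:y1,x0:x1]=((f[...,0]-f[...,2]>12)&(g>130))[y0:y1,x0:x1]
    c=max(cv2.findContours(m,0,1)[0],key=cv2.contourArea); w=onz(s,c.reshape(-1,2),z)[:,:2].astype(np.float32)
    return cv2.fitEllipse(w),cv2.minEnclosingCircle(w),cv2.boundingRect(c)
E
python3 - <<'E'
from h import *
np.set_printoptions(precision=4,suppress=True)
for n,z in(('side0',.054),('side2',.054),('side3',.054),('side4',.073)):
    print(n,cheese(load(n),(205,235,262,285),z))
print(onz(load('top4'),np.array([[125,215],[249,215],[188,155]])/4+[170,120]-.5,.073)[:,:2])
print(onz(load('side4'),np.array([[107,222],[246,215],[178,168],[175,265]])/4+[190,200]-.5,.073)[:,:2])
E
```

```text
side0 (((0.6434536576271057, 0.17586715519428253), (0.08444974571466446, 0.09444495290517807), 94.75530242919922), ((0.6428477168083191, 0.17818857729434967), 0.047375429421663284), (218, 247, 33, 22))
side2 (((0.6431645750999451, 0.17642582952976227), (0.08668925613164902, 0.09483657032251358), 98.06875610351562), ((0.6429579257965088, 0.17886972427368164), 0.047970373183488846), (218, 247, 33, 22))
side3 (((0.6431928277015686, 0.17654116451740265), (0.08751460909843445, 0.09437565505504608), 93.37435150146484), ((0.6430980563163757, 0.17822515964508057), 0.0481727235019207), (218, 247, 33, 22))
side4 (((0.642837405204773, 0.17843610048294067), (0.08630959689617157, 0.09513651579618454), 97.27389526367188), ((0.6428353786468506, 0.1794363558292389), 0.04782210662961006), (217, 243, 34, 22))
[[0.6387 0.2205]
 [0.6389 0.1235]
 [0.6875 0.1725]]
[[0.6905 0.1905]
 [0.5942 0.1734]
 [0.6508 0.13  ]
 [0.6354 0.2268]]
```

```bash
python3 - <<'E'
from h import *
np.set_printoptions(precision=4,suppress=True)
s=load('top2'); g=s['frame'].astype(float).mean(2)
# blade edges by half-level crossing on rows outside the stand
for y in (204,207,210,213):
    v=cv2.resize(g[y:y+1,200:235],None,fx=8,fy=1,interpolation=2)[0]
    th=(v.max()+135)/2; k=np.where(v>th)[0]; x=np.array([k[0],k[-1]])/8+200-.5+1/16
    q=onz(s,[[x[0],y],[x[1],y]],.015); print(y,x,q[:,1],q[:,1].mean(),q[0,0],abs(q[0,1]-q[1,1]))
print('cheese top2',onz(s,np.array([[124,222],[249,222]])/4+[170,120]-.5,.054)[:,:2])
print('rails top2 z.024 (left outer,left inner,right inner?,outer)',onz(s,np.array([[130,312],[148,312],[225,312],[241,312]])/4+[170,120]-.5,.024)[:,:2])
print(tcp(.531,.1755,.012,1.),'nominal blade y',.1755)
E
```

```text
204 [209.9375 222.9375] [0.1963 0.1546] 0.17546285033128153 0.5525306024976864 0.04171784016052621
207 [209.8125 223.1875] [0.1965 0.1536] 0.17501417207944464 0.5427480216733002 0.042872342491600796
210 [209.6875 223.3125] [0.1966 0.153 ] 0.174768473829098 0.5329874040728146 0.04362489904570785
213 [209.6875 223.1875] [0.1963 0.1531] 0.17472459705869453 0.5232502208038616 0.04317727665153892
cheese top2 [[0.638  0.2239]
 [0.6383 0.125 ]]
rails top2 z.024 (left outer,left inner,right inner?,outer) [[0.5718 0.2212]
 [0.5718 0.2068]
 [0.5721 0.1452]
 [0.5721 0.1324]]
[0.406  0.1733 0.041 ] nominal blade y 0.1755
```

The cheese is lifted. It sits about 7 mm ahead of the blade's centre and 3 mm to −y. The side-view ellipse is unchanged and the torque step agrees. Now I'll carry it to the gauge.

```bash
python3 - <<'E'
from h import *
np.set_printoptions(precision=4,suppress=True)
r.move_straight(tcp(.634,.1773,.050,1.),feed=.05)
r.move_straight(tcp(.56,.176,.050,1.),feed=.06)
y=-2.7
r.move_straight(tcp(.56,-.2021,.050,y),attitude=Rt(y),feed=.08)
r.move_straight(tcp(.6445,-.2061,.050,y),feed=.05); r.hold(.3)
print(r.current_position(),r.current_wrist_force(),r.current_wrist_torque(),r.current_time())
snap('top','top5'); snap('side','side5')
for q,x0,y0 in(('top5',270,110),('side5',180,120)):
    a=cv2.imread(f'pics/{q}.png')[y0:y0+120,x0:x0+150]; cv2.imwrite(f'pics/{q}c.png',cv2.resize(a,None,fx=5,fy=5,interpolation=2))
E
```

```text
[ 0.5196 -0.2002  0.079 ] [ 0.3126 -0.2752 -3.6296] [0.058  0.3702 0.0051] 22.2583
```

View pics/side5c.png

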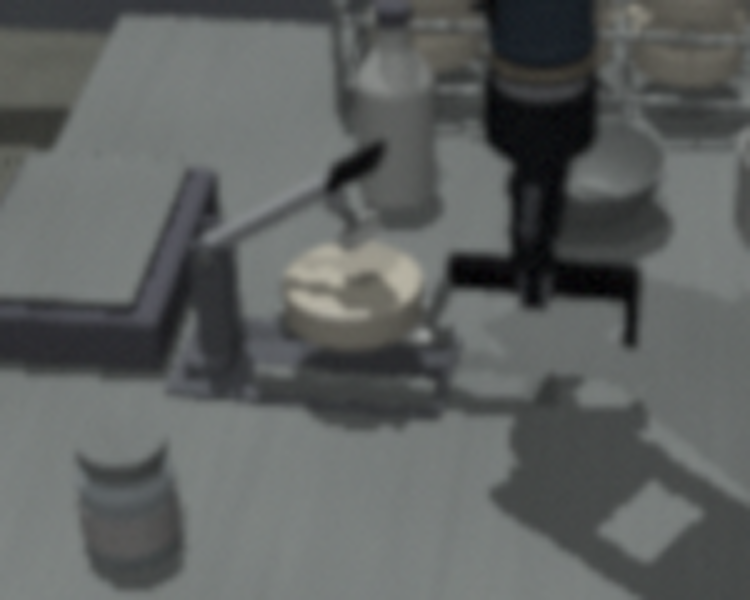

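View pics/top5c.png

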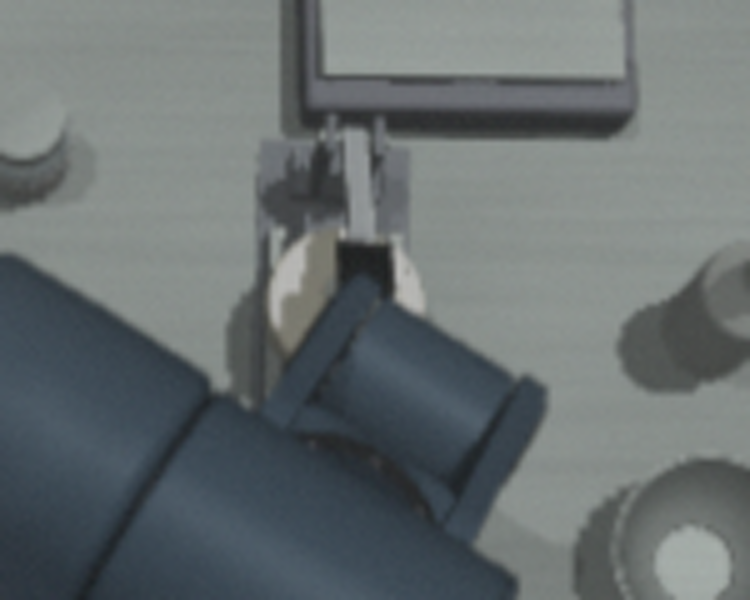

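The side view shows the cheese on the blade above the gauge's rails at (251,180), below the raised foot. I'll check its position against the nest.

```bash
python3 - <<'E'
from h import *
np.set_printoptions(precision=4,suppress=True)
t=load('top5');d=load('side5')
q=onz(t,np.array([[268,302],[427,302],[347,228]])/5+[270,110]-.5,.083); print(q[:,:2],'y mid',q[:2,1].mean(),'x centre',q[2,0]-.05)
q=onz(d,np.array([[282,290],[425,287],[362,240],[350,335]])/5+[180,120]-.5,.083); print(q[:,:2],'x mid',q[:2,0].mean(),'y mid',q[2:,1].mean())
E
```

```text
[[ 0.6486 -0.1607]
 [ 0.6495 -0.2602]
 [ 0.697  -0.2111]] y mid -0.21045313320655074 x centre 0.646997158516506
[[ 0.7007 -0.1852]
 [ 0.6018 -0.1996]
 [ 0.6546 -0.2551]
 [ 0.6453 -0.1363]] x mid 0.65124808171777 y mid -0.1956949661101841
```

```bash
python3 - <<'E'
from h import *
np.set_printoptions(precision=4,suppress=True)
y=-2.7; c,s=np.cos(np.radians(y)),np.sin(np.radians(y)); b=np.array([.646,-.2055])
r.move_straight(tcp(*b,.027,y),feed=.03)
r.move_straight(tcp(*b,.016,y),feed=.01); r.hold(.2)
print(r.current_wrist_force(),r.current_wrist_torque())
print(r.move_straight(tcp(*b,.011,y),feed=.02,stop_force=4)); r.hold(.2)
print(r.current_position(),r.current_wrist_force(),r.current_wrist_torque(),r.current_time())
snap('side','side6')
a=cv2.imread('pics/side6.png')[120:240,180:330]; cv2.imwrite('pics/side6c.png',cv2.resize(a,None,fx=5,fy=5,interpolation=2))
E
```

```text
[ 0.7779 -0.0519 -1.7615] [-0.039   0.0241  0.0137]
False
[ 0.5212 -0.1996  0.04  ] [ 0.2195 -0.2745 -1.4906] [-0.0035  0.0798 -0.0268] 25.325
```

View pics/side6c.png

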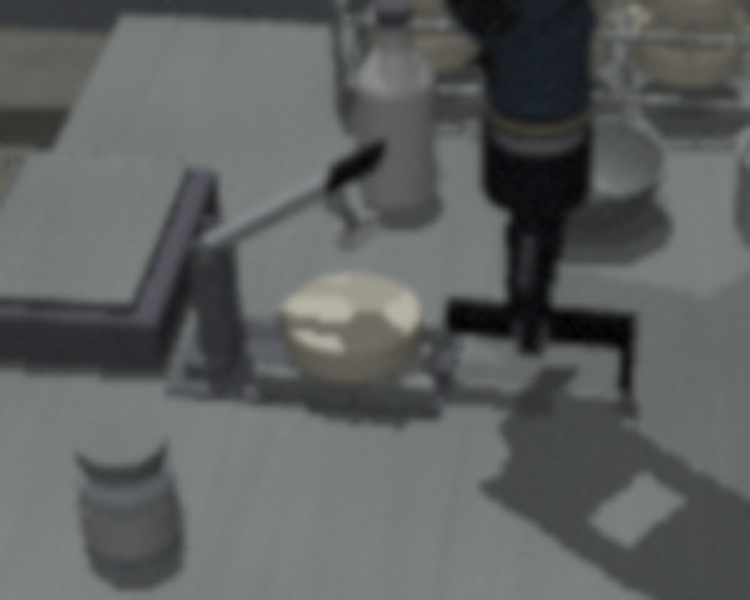

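The torque is back at the unloaded value, so the cheese rests on the rails. Now I'll draw the spatula out.

```bash
python3 - <<'E'
from h import *
np.set_printoptions(precision=4,suppress=True)
y=-2.7; u=np.array([np.cos(np.radians(y)),np.sin(np.radians(y))]); b=np.array([.646,-.2055])
print(r.move_straight(tcp(*(b-.13*u),.011,y),feed=.06,stop_force=5)); r.hold(.3)
print(r.current_position(),r.current_wrist_force(),r.current_wrist_torque(),r.current_time())
snap('top','top7');snap('side','side7')
for q,x0,y0 in(('top7',270,110),('side7',180,120)):
    a=cv2.imread(f'pics/{q}.png')[y0:y0+120,x0:x0+150]; cv2.imwrite(f'pics/{q}c.png',cv2.resize(a,None,fx=5,fy=5,interpolation=2))
E
```

```text
False
[ 0.3913 -0.1935  0.04  ] [-0.238   0.592  -1.3883] [0.0327 0.0878 0.0244] 27.9917
```

View pics/side7c.png

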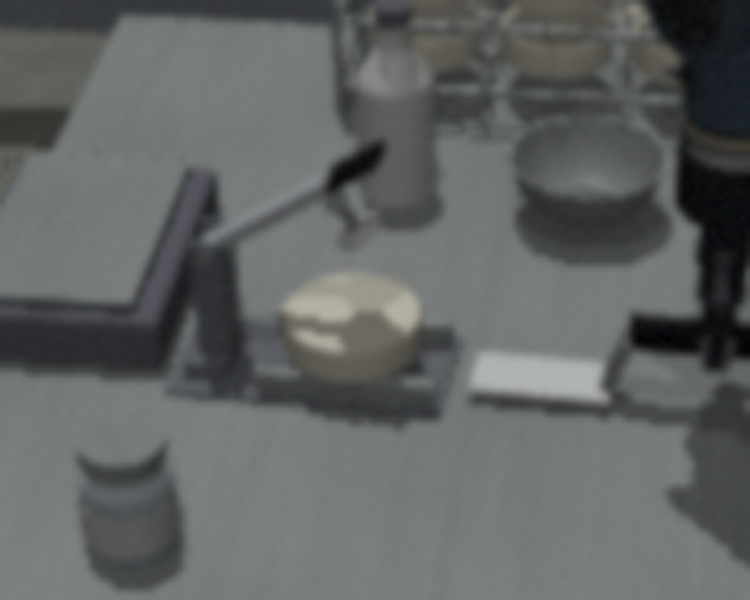

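View pics/top7c.png

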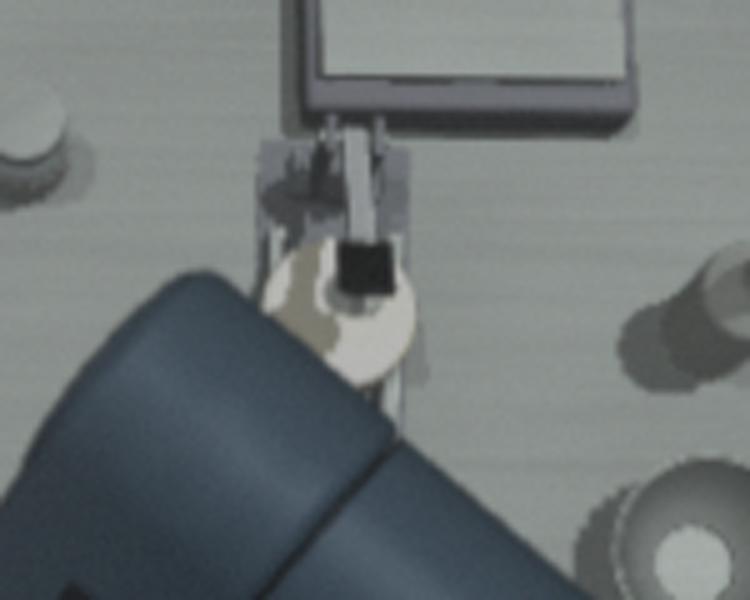

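```bash
python3 - <<'E'
from h import *
np.set_printoptions(precision=4,suppress=True)
t=load('top7'); q=onz(t,np.array([[262,312],[417,312],[340,387],[340,237]])/5+[270,110]-.5,.054); print('cheese',q[:,:2],q[:2,1].mean(),q[2:,0].mean())
y=-2.7; u=np.array([np.cos(np.radians(y)),np.sin(np.radians(y))]); b=np.array([.646,-.2055])-.14*u
r.move_straight(tcp(*b,.011,y),feed=.05); r.hold(.1)
print(r.move_straight(tcp(*b,-.001,y),feed=.02,stop_force=6)); print(r.current_position(),r.current_wrist_force())
jaws.gripper_to(.05,40); r.hold(.3); print(r.current_finger_gap(),r.current_wrist_force(),r.current_time())
r.move_straight(tcp(*b,.13,y),feed=.1)
snap('top','top8');snap('side','side8')
a=cv2.imread('pics/side8.png')[120:270,180:380]; cv2.imwrite('pics/side8c.png',cv2.resize(a,None,fx=4,fy=4,interpolation=2))
print(r.current_time())
E
```

```text
cheese [[ 0.65   -0.1598]
 [ 0.6508 -0.2585]
 [ 0.6015 -0.2083]
 [ 0.6998 -0.2104]] -0.20913889686202652 0.6506882644070053
True
[ 0.3813 -0.1929  0.0296] [ 0.5239 -0.3055  5.6485]
0.05004961150525546 [-0.6462  0.0165  0.2591] 29.775
31.325
```

View pics/side8c.png

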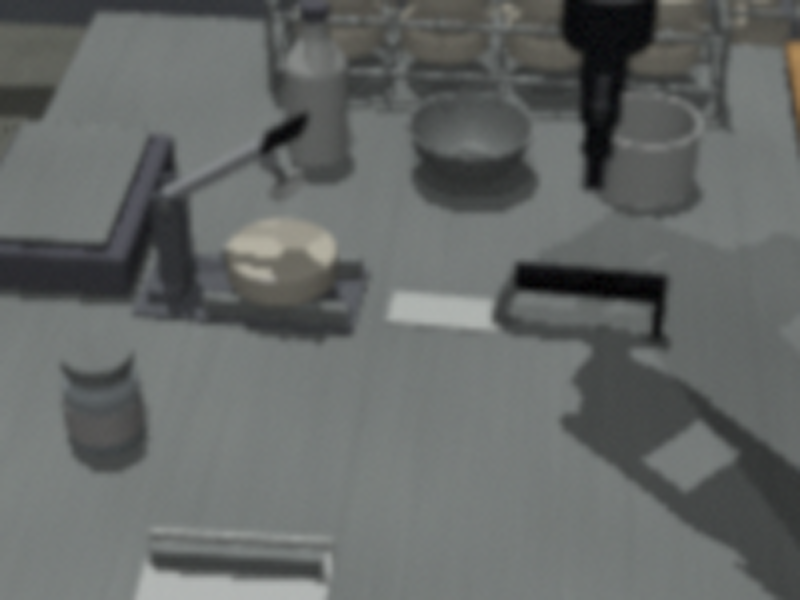

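The spatula lies flat on the table, with its blade at (290,197) in the side view and clear of the gauge. The cheese measures (0.6507, −0.2091) against the nest at (0.6494, −0.2089). I'll check the paddle position, then press the lever down along its arc.

```bash
cat >> h.py <<'E'
NEST=np.array([.650,-.2088]); GY=-2.7
def pad(th,dx=0):
    c,s=np.cos(th),np.sin(th); gx=.1-.13*c+.006*s+dx; z=.1+.13*s+.006*c
    a=np.radians(GY); return np.array([NEST[0]+gx*np.cos(a),NEST[1]+gx*np.sin(a),z])
E
python3 - <<'E'
from h import *
np.set_printoptions(precision=4,suppress=True)
t=load('top7');d=load('side7')
a=(np.array([366,268])/5+[270,110]-.5); b=(np.array([357,163])/5+[180,120]-.5)
p,u=ray(t,[a]); o,v=ray(d,[b]); u=u[0];v=v[0]; k=np.linalg.lstsq(np.c_[u,-v],o-p,rcond=None)[0]; print('paddle tri',p+u*k[0],o+v*k[1])
for th in(.55,.635,.72): print(th,pad(th))
jaws.gripper_to(0,40)
p=r.current_position(); r.move_straight([p[0],p[1],.26],feed=.15)
r.move_straight(pad(.72)+[0,0,.04],attitude=Rt(GY),feed=.15); r.hold(.1)
print(r.current_position(),r.current_finger_gap(),r.current_wrist_force(),r.current_time())
snap('top','top9');snap('side','side9')
for q,x0,y0 in(('top9',270,110),('side9',180,90)):
    a=cv2.imread(f'pics/{q}.png')[y0:y0+120,x0:x0+150]; cv2.imwrite(f'pics/{q}c.png',cv2.resize(a,None,fx=5,fy=5,interpolation=2))
E
```

```text
paddle tri [ 0.6449 -0.2094  0.1736] [ 0.6484 -0.2094  0.1747]
0.55 [ 0.6423 -0.2084  0.1731]
0.635 [ 0.6489 -0.2087  0.1819]
0.72 [ 0.6562 -0.2091  0.1902]
[ 0.6558 -0.2092  0.2306] -0.00013086472451336693 [ 0.2193 -0.305   0.2735] 34.7833
```

View pics/side9c.png

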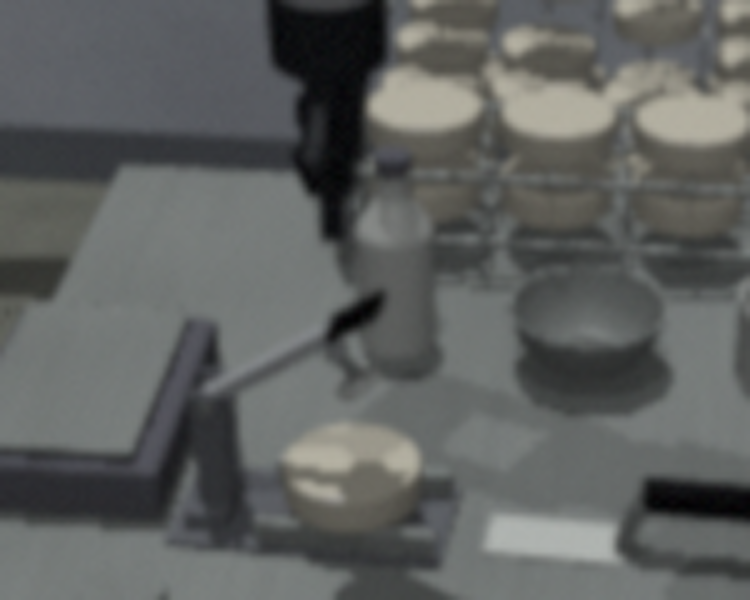

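Paddle triangulated at (0.647, −0.209, 0.174), which means a lever angle of about 0.57 rad. The fingertips at (247,136) in the side view are above it, so I can press.

```bash
python3 - <<'E'
from h import *
np.set_printoptions(precision=3,suppress=True)
for th in (.68,.58,.48,.38,.28,.18,.10):
    st=r.move_straight(pad(th),feed=.05,stop_force=25)
    print(th,st,r.current_position(),r.current_wrist_force())
    if st: break
else:
    for th in (.05,.02,-.008):
        st=r.move_straight(pad(th),feed=.015,stop_force=12); print(th,st,r.current_position(),r.current_wrist_force())
        if st: break
r.hold(.2); print(r.current_position(),r.current_wrist_force(),r.current_time())
snap('side','side10'); a=cv2.imread('pics/side10.png')[100:220,180:330]; cv2.imwrite('pics/side10c.png',cv2.resize(a,None,fx=5,fy=5,interpolation=2))
E
```

```text
0.68 False [ 0.653 -0.209  0.187] [ 0.43  -0.348  0.081]
0.58 False [ 0.644 -0.208  0.176] [-0.024 -0.928 -0.157]
0.48 False [ 0.637 -0.208  0.165] [-0.25   0.108 -0.538]
0.38 False [ 0.631 -0.208  0.153] [-0.306 -1.397  0.033]
0.28 False [ 0.626 -0.207  0.141] [-0.56  -0.179 -0.132]
0.18 False [ 0.623 -0.207  0.129] [ 0.129 -0.416  0.475]
0.1 False [ 0.621 -0.207  0.118] [-0.597 -0.068  0.364]
0.05 False [ 0.62  -0.207  0.112] [-0.131  0.184 -0.319]
0.02 False [ 0.62  -0.207  0.108] [-0.88   0.714 -0.338]
-0.008 False [ 0.62  -0.207  0.105] [-0.572  0.558  0.775]
[ 0.62  -0.207  0.105] [-0.479 -0.167  0.571] 39.9
```

View pics/side10c.png

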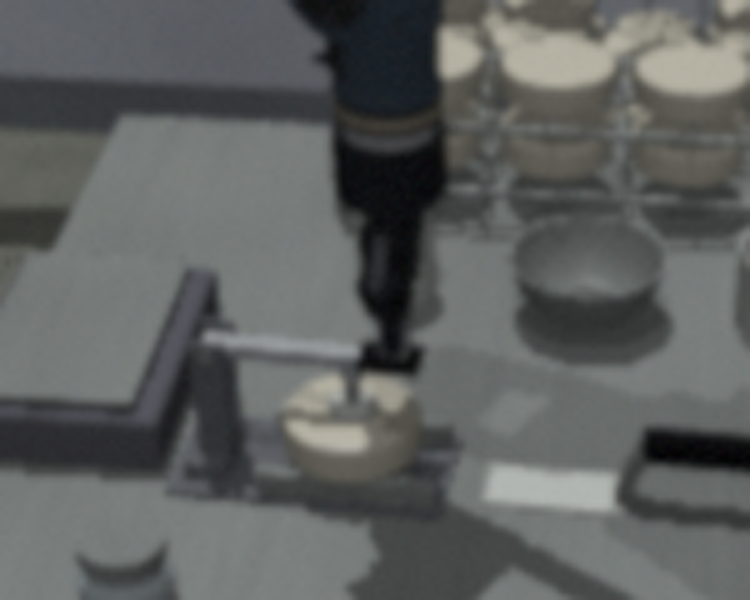

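```bash
python3 - <<'E'
from h import *
np.set_printoptions(precision=4,suppress=True)
for th in(-.014,-.02):
    st=r.move_straight(pad(th),feed=.008,stop_force=8); r.hold(.3); print(th,st,r.current_position(),[r.current_wrist_force()[2] for _ in range(3)])
    if st: break
p=r.current_position(); r.move_straight([p[0],p[1],.20],feed=.08); f0=r.current_wrist_force(); print('free',f0)
r.move_straight([p[0]-.15,p[1]+.02,.26],feed=.2); r.hold(.2); print(r.current_time())
snap('side','side11'); snap('top','top11')
for q,x0,y0 in(('top11',270,110),('side11',190,120)):
    a=cv2.imread(f'pics/{q}.png')[y0:y0+90,x0:x0+110]; cv2.imwrite(f'pics/{q}c.png',cv2.resize(a,None,fx=6,fy=6,interpolation=2))
E
```

```text
-0.014 False [ 0.62   -0.2074  0.1043] [np.float64(2.0720724520242397), np.float64(2.0720724520242397), np.float64(2.0720724520242397)]
-0.02 False [ 0.62   -0.2074  0.1035] [np.float64(3.201513922571347), np.float64(3.201513922571347), np.float64(3.201513922571347)]
free [-0.8119  0.0701  0.5303]
43.575
```

View pics/side11c.png

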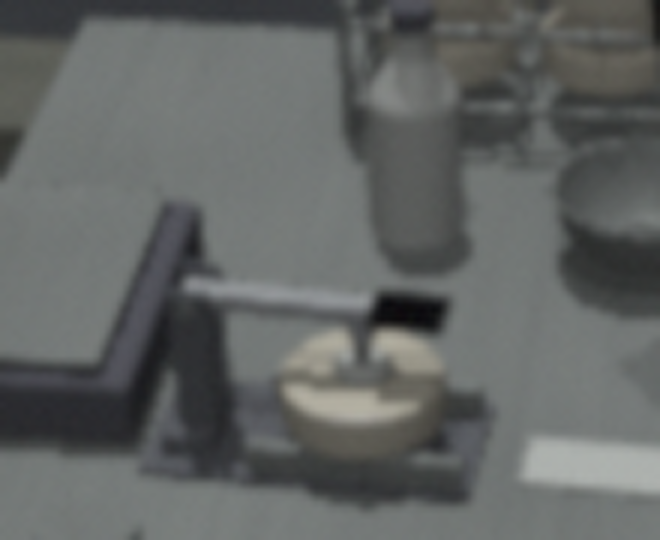

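View pics/top11c.png

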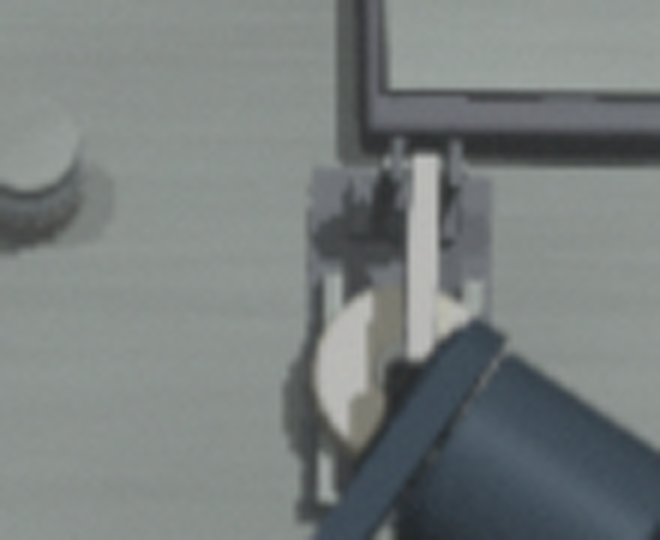

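The lever is level with its foot on the cheese at (250,182) in the side view. I'll check the paddle height and the bystanders, then hand in.

```bash
python3 - <<'E'
from h import *
np.set_printoptions(precision=4,suppress=True)
d=load('side11'); t=load('top11')
p,v=ray(d,[np.array([412,302])/6+[190,120]-.5]); v=v[0]; k=(-.2074-p[1])/v[1]; print('paddle top ~',p+v*k)
print('cheese top-left edge',onz(t,np.array([[314,370]])/6+[270,110]-.5,.054), 'side', onz(d,np.array([[279,385],[446,380]])/6+[190,120]-.5,.054)[:,:2])
a=load('side0')['frame'].astype(int); df=(np.abs(a-d['frame']).max(2)>60).astype(np.uint8)
for c in cv2.findContours(df,0,1)[0]:
    if cv2.contourArea(c)>25: print('changed',cv2.boundingRect(c))
q=onz(d,np.array([[522,478],[536,438]])/6+[190,120]-.5,.003); print('blade front edge',q)
cv2.imwrite('pics/side11f.png',cv2.cvtColor(d['frame'],cv2.COLOR_RGB2BGR))
E
```

```text
paddle top ~ [ 0.6247 -0.2074  0.1059]
cheese top-left edge [[ 0.6524 -0.1596  0.054 ]] side [[ 0.7026 -0.1889]
 [ 0.6052 -0.2046]]
changed (218, 264, 35, 13)
changed (218, 257, 33, 8)
changed (274, 224, 41, 13)
changed (397, 222, 16, 14)
changed (409, 196, 28, 25)
changed (278, 194, 23, 7)
changed (308, 186, 38, 19)
changed (237, 184, 23, 6)
changed (487, 175, 17, 17)
changed (251, 169, 13, 6)
changed (245, 150, 11, 9)
changed (448, 95, 12, 34)
changed (417, 91, 6, 19)
changed (293, 86, 24, 50)
changed (443, 39, 14, 49)
changed (358, 21, 47, 180)
changed (441, 0, 11, 32)
changed (415, 0, 41, 155)
changed (285, 0, 82, 84)
blade front edge [[ 0.5572 -0.1806  0.003 ]
 [ 0.5528 -0.2219  0.003 ]]
```

View pics/side11f.png

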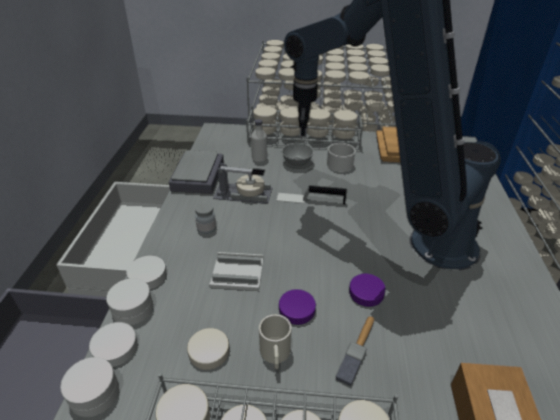

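The paddle top measures 0.106 m, so the lever is level. The bystanders are where they were, the spatula lies flat, and the robot is clear, so I'll hand in.

```bash
python3 -c "
from h import *
print(r.current_time(), r.current_joint_velocities()); print(ticket.finish_job())"
```

```text
43.675 [ 0.01506154 -0.37050781  0.1323083  -0.00224355  0.04952612  0.01387664]
the job is handed in; nothing more can be done
None
```

I moved the cheese from the stand to the gauge with the spatula and drew the spatula out. I then laid the spatula flat on the table, lowered the lever until its foot rested on the cheese, and handed the job in at about 43.7 s of the 64 s. The hand-in gives no verdict.

What the last checks showed:
- **Cheese:** in the top view it was at (0.651, −0.209) after the spatula came out, against the nest at about (0.650, −0.209). It was not fully re-measured after the lever came down. The edges still in view then agree within about 4 mm.
- **Lever:** the paddle top measured about 0.106 m, which is the level position. The finger force rose by only 1–3 N over the last 2 mm, so contact was gentle.
- **Spatula:** by eye it lies flat. Its blade centre is about 140 mm from the cheese.
- **Bystanders:** none looked moved in the side view.

**Disagreements between views:**
- The side camera put y values about 5–6 mm more positive than the top camera. Its one hand-read y of the carried cheese was about 15 mm off, and I didn't use it.
- I trusted the top camera for y, because it agreed with the robot's own position to within 1 mm.
- In x the two cameras differed by 3–4 mm, the same at the stand and the gauge, so it cancelled out.

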